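Seat the hexagonal specimen carrier in the analyser's nest and clip it

TASK

Load the nest for the next measurement: take the specimen carrier with the hexagonal foot and orange grip, and gently shuffle it in the nest's loosely fitting hexagonal collar, never forcing it, until it falls fully home, flat on the pocket floor. Only then swing the blue clip right round to its stop so that its nose lies over the carrier's foot, and leave everything released. Leave the other carriers where they stand.

Things in the scene. Friction and masses are not known exactly. Their poses are not given: they have to be found in the camera images.
- puck_mid (a point): The carrier to load, about 220 g: aluminium hexagonal foot, 56 mm across flats, 13 mm thick; on it an upright orange grip bar 26 long x 14 thick x 37 mm tall; 50 mm overall. Stands on the bench at first. This point: its centre, 25 mm above the underside, 12 mm above the foot's top. x along the bar and square to two flats of the foot, y across the bar's 14 mm (grasp across y), z up.
- nest: Fixed nest: dark grey base plate 130 x 245 mm, 12 mm thick, orange stripe at its +y end. Origin on the bench under the pocket's nominal centre; z up; the plate spans x -65..65, y -157..88 mm. It carries a steel hexagonal collar, outside 74 mm across flats. A push of more than 30 N between carrier and nest counts as forcing.
- pocket (a point): Nominal centre of the collar's pocket at rim height, 21 mm above the bench; axes as the nest's, two flats nominally square to x. Pocket 58 mm across flats, 9 mm deep to its floor, no lead-in. The collar is locked wherever it was last left: up to 4 mm off along x and along y and turned up to 0.12 rad, which this pose does not show. The carrier fits all six ways round; home, its foot stands 4 mm proud of the rim.
- clip (a joint): Blue swing clip, rad: 0 = open, nose along the nest's +x; grows anticlockwise seen from above; 1.57 = nose along the nest's +y, over the foot; stop at 1.6. Starts between 0 and 0.4; light friction, stays where left. Arm 16 mm wide, 27 to 33 mm above the bench: clears a carrier that is home by 2 mm, is blocked by one that is not.
- pivot (a point): The clip's upright hinge axis, fixed on the nest at nest x 0, y -66 mm; point at the arm's top, 33 mm above the bench. Nose end 44 mm from it, tail end 45 mm the other way.
- clip_pin (a point): Yellow upright round handle pin of the clip, 12 mm in diameter, on the tail 35 mm from the pivot, on the side away from the nose; it rises from the arm at 33 mm to 75 mm above the bench. This point is on its axis, 60 mm above the bench; it moves with the clip.
- round_mid (a point): Another carrier, to be left alone: round foot 60 mm in diameter, blue grip bar, otherwise like the hexagonal one. Its centre, 25 mm up.
- square_mid (a point): Another carrier, to be left alone: square foot 52 mm, green grip bar, otherwise like the hexagonal one. Its centre, 25 mm up.
Things that resemble listed ones, but are neither listed nor needed, are in the scene too. Leave any brown or red look-alike of the part that bears puck_mid alone.

How it is judged:
By the outcome, as a careful person would: the job done as asked, in the order asked, and still so for the second after the job is handed in, with the robot touching nothing.
It also fails if it takes over 72 s, if anything falls off the work surface, if the arm or the gripper's body presses on something with over 40 N, if the wrist force passes 120 N, or if a joint passes its speed limit or range.

ROBOT

A 6-joint arm with a two-finger parallel gripper is mounted at the origin on the work surface. World frame = base frame: x ahead of the robot, y to its left, z up, the work surface at z = 0. Lengths are in m, angles in rad, forces in N, time in s.
With the tool pointing down it reaches from about 0.35 to 0.975 m from the base axis. Payload 4.9 kg.
Tool frame: the origin (TCP) lies midway between the tips of the shut fingers; the grasp point (between the pads) lies 19 mm behind it; z points along the fingers, y is the line along which they close (so a half turn about z gives the same grasp; the last joint's range is limited). The gripper opens to 85 mm and grips with 20 to 120 N. Pads are 22 mm wide; open, the fingers measure 114 mm over their backs; the gripper's body (76 mm by 85 mm) begins 54 mm behind the grasp point. The pads swing forward as they close: fully open they stand 13 mm farther back than shut.
Start: joints at [-1.234, 0.053, 1.613, -0, 1.476, -0.119], TCP at [0.275, -0.561, 0.231] pointing down, gripper open.
Joint ranges: [-3.01, 3.01], [-1.01, 2.22], [0.06, 2.58], [-1.02, 4.17], [0.09, 2.62], [-3.14, 3.14]. Speed limits (rad/s): [2.57, 2.57, 3.14, 3.14, 3.14, 3.14].

INTERFACE

Orientations are given as a unit quaternion [w, x, y, z].
In Python, from plant import state, grab_frame, camera_info, job_done, spot_in, masks_of, pinpoint gives the robot as it stands.
- The arm moves only by the shell command python3 -m handwheel 'ROWS' [OPENING]. ROWS is JSON, a list that holds one entry, the list of rows, each a list of 6 numbers: the shift along the world's x, y, z in m, then the turn, a rotation vector about the world's x, y, z in degrees. In form: [[[tx, ty, tz, ax, ay, az], ...]]. A call has 1 to 20 rows; each row shifts and turns the commanded pose from where the row before left it; what a row does not reach is not made up. A row lasts 1/12 s, in which the tool goes at most 41.7 mm and 7.16 degrees, less where a joint would pass 70% of its speed; a pose out of reach is approached as far as the arm can. A call is refused whole if a number of a shift passes 0.0417 or a number of a turn 7.16, either way. A call with a gripper value outside its range is refused whole. OPENING is the opening, from 0 (shut) to 1 (fully open), set as the call begins (- or left out, the last holds). The fingers move at their own pace and stop on an object; the grip force is fixed at half the most. Time passes only in rows, so rows that do not move let the fingers close. It gives the time, the measured TCP pose, the force, the opening and the grip force at its end, in the units of the state.
- state(): the state, without advancing time (a new reading comes with each control period).
- grab_frame(name): name is "side" or "top" or "wrist"; returns (picture, depth): 400x640x3 uint8, blue, green, red; 400x640 float32, m along the optical axis (not along the pixel's ray), 0 where there is no reading.
- camera_info(name): a dict with "fx", "fy", "cx", "cy" (pixels), "T" (4x4, takes a point from camera to world coordinates). Camera axes: x right, y up, looking along -z (the intrinsics and any distortion apply to the point x, -y, -z); pixel columns grow to the right and rows downward; lengths in m; the calibration is good to about 2 mm. A picture is of the moment at which its call begins: read the wrist's pose just before it. camera_info takes no time and is no camera call; for the wrist camera it gives the pose at the moment of the call.
- job_done(): hands the job in; it is judged then, once.
Trained networks look in the newest picture that a camera, given by its name, has taken for a name from the list of things; names that differ only in an ending like _2 or _b are one class to them, and where a whole thing is asked for, a point or a joint stands for the part that bears it (a point fixed in the world has none). Each returns a list of dicts, best first, with "conf" (0 to 1); they miss things now and then, are a little off and sometimes report something else, mostly with a low value. They report only what shows in the picture. A call takes as long as a camera call. They do not tell look-alikes from the thing itself.
- spot_in(camera, thing): "box" ([left, top, width, height] in pixels, round what is visible of it).
- masks_of(camera, thing): "region" (400x640 bool, what is visible of it) and "box" ([left, top, width, height] in pixels, round what is visible of it).
- pinpoint(camera, thing): "position" ([column, row] in pixels: a listed point, or the origin of a listed thing).
The state is a dict: "time": time; "joint_pos": joint angles; "joint_vel": joint speeds; "joint_efforts": joint torques, N m; "tool_pos": TCP position; "tool_rot": TCP orientation; "contact_force": force on the tool from outside, world axes, zero at the start; "ft_torque": the same for the moment, N m; "gripper_width": opening from 0.0 (shut) to 1.0 (fully open); "grasp_force": force on a finger pad.
Only numpy, scipy, OpenCV 4.12 (cv2) and the standard library are available. Lean on these libraries where they do the work, as an engineer would, in place of code of your own. Each camera call takes 0.05 s, during which the arm holds its last target. There are 200 camera calls.

## Working session

There is one attempt and no reset: what is moved stays moved. The work goes in short steps, Python scripts to look and compute and a shell command to move; the robot and the scene stay as the last step left them, time stands still between calls to the robot, and variables do not carry over. Pictures are saved under pics/ and viewed, at most 10 in all, crops included, and the job is handed in when it is done.

```bash
mkdir -p pics; ls; cat > h.py <<'E'
import numpy as np,cv2,json
from plant import *
def ray(cam,px):
    c=camera_info(cam);T=np.array(c["T"])
    d=np.array([(px[0]-c["cx"])/c["fx"],-(px[1]-c["cy"])/c["fy"],-1.0])
    return T[:3,3],T[:3,:3]@d
def at_z(cam,px,z):
    o,d=ray(cam,px);return o+d*(z-o[2])/d[2]
E
python3 - <<'E'
from h import *
s=state();print({k:np.round(v,3) for k,v in s.items()})
for c in("top","side"):
    im,d=grab_frame(c);cv2.imwrite(f"pics/{c}0.png",im);i=camera_info(c);print(c,{k:np.round(v,3).tolist() for k,v in i.items()})
    for n,z in(("puck_mid",.025),("round_mid",.025),("square_mid",.025),("nest",0),("pocket",.021),("pivot",.033),("clip_pin",.06)):
        for r in pinpoint(c,n)[:3]:
            print(c,n,round(r["conf"],2),np.round(r["position"],1),np.round(at_z(c,r["position"],z),4))
E
```

```text
pics
{'time': np.float64(0.0), 'joint_pos': array([-1.234,  0.053,  1.614, -0.   ,  1.476, -0.119]), 'joint_vel': array([ 0.002,  0.001,  0.   , -0.   , -0.   ,  0.   ]), 'joint_efforts': array([-2.0000e-03, -3.9369e+01, -3.7017e+01, -0.0000e+00,  7.0000e-03,
        0.0000e+00]), 'tool_pos': array([ 0.275, -0.561,  0.23 ]), 'tool_rot': array([-0.001,  0.974,  0.226, -0.   ]), 'contact_force': array([ 0.436,  0.076, -0.747]), 'ft_torque': array([-0.006, -0.044, -0.008]), 'grasp_force': np.float64(0.0), 'gripper_width': np.float64(0.999)}
top {'fx': 401.866, 'fy': 401.866, 'cx': 327.847, 'cy': 201.803, 'T': [[0.007, 0.994, -0.109, 0.402], [-1.0, 0.009, 0.017, -0.037], [0.018, 0.108, 0.994, 0.812], [0.0, 0.0, 0.0, 1.0]]}
top puck_mid 0.89 [352.1 263.8] [ 0.3677 -0.0982  0.025 ]
top puck_mid 0.8 [397.4 222.4] [ 0.4487 -0.1873  0.025 ]
top puck_mid 0.73 [454.9 227. ] [ 0.4406 -0.3006  0.025 ]
top round_mid 0.58 [452.9 166. ] [ 0.5625 -0.3     0.025 ]
top square_mid 0.82 [390.8 125.8] [ 0.6436 -0.1762  0.025 ]
top square_mid 0.46 [265.5 190. ] [0.5105 0.0727 0.025 ]
top nest 0.58 [238.5 1
[... 192 characters left out ...]
 clip_pin 0.81 [267.5 190.8] [0.5042 0.0641 0.06  ]
side {'fx': 484.477, 'fy': 484.477, 'cx': 328.051, 'cy': 193.746, 'T': [[-0.932, 0.183, -0.313, 0.209], [-0.362, -0.509, 0.781, 0.657], [-0.016, 0.841, 0.541, 0.577], [0.0, 0.0, 0.0, 1.0]]}
side puck_mid 0.98 [370.7 189.8] [ 0.4483 -0.1851  0.025 ]
side puck_mid 0.87 [398.8 217.7] [ 0.3671 -0.1062  0.025 ]
side puck_mid 0.86 [390.9 167.7] [ 0.4326 -0.2913  0.025 ]
side round_mid 0.96 [336.1 159.8] [ 0.5638 -0.2845  0.025 ]
side square_mid 0.79 [291.5 176.1] [ 0.6315 -0.1803  0.025 ]
side nest 0.94 [260.  289.1] [0.543  0.1408 0.    ]
side pivot 0.71 [278.2 249.4] [0.5406 0.0708 0.033 ]
side clip_pin 0.89 [299.8 237. ] [0.5038 0.0565 0.06  ]
```

View pics/top0.png

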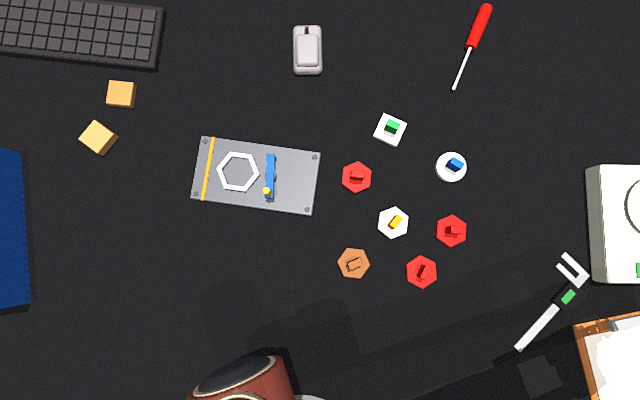

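View pics/side0.png

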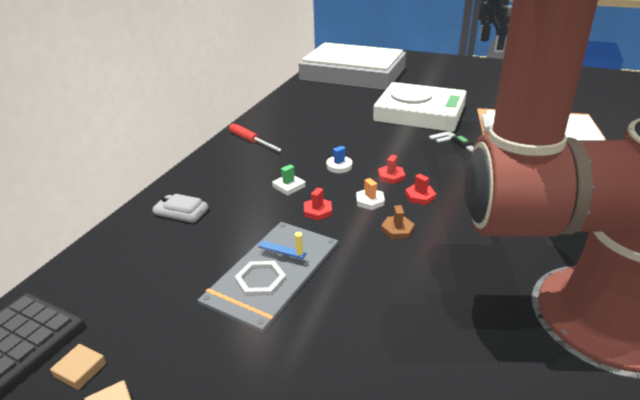

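The top view shows the aluminium hexagon with the orange grip at about (394,222). Its neighbours at (357,177), (451,230), (421,272) and (353,263) are red or brown look-alikes. The nest is at about (256,176), with the clip nearly open and its pin at (267,190). The side view agrees: orange grip at (370,190), nest at (270,275).

```bash
python3 -m handwheel '[[[0.0174,0.0375,0.003,0,0,0],[0.0174,0.0375,0.003,0,0,0],[0.0174,0.0375,0.003,0,0,0],[0.0174,0.0375,0.003,0,0,0],[0.0174,0.0375,0.003,0,0,0],[0.0174,0.0375,0.003,0,0,0],[0.0174,0.0375,0.003,0,0,0],[0.0174,0.0375,0.003,0,0,0],[0.0174,0.0375,0.003,0,0,0],[0.0174,0.0375,0.003,0,0,0],[0,0,0,0,0,0],[0,0,0,0,0,0],[0,0,0,0,0,0]]]' 1
python3 - <<'E'
from h import *
from scipy.spatial.transform import Rotation as R
s=state();q=s["tool_rot"];M=R.from_quat(np.roll(q,-1)).as_matrix();print(s["tool_pos"],M.round(3).tolist())
im,d=grab_frame("wrist");cv2.imwrite("pics/w1.png",im)
i=camera_info("wrist");print({k:np.round(v,3).tolist() for k,v in i.items()})
for r in pinpoint("wrist","puck_mid")[:4]: print(round(r["conf"],2),np.round(r["position"]),at_z("wrist",r["position"],.025).round(4))
E
```

```text
time: 1.88
tool_pos: [0.449, -0.1863, 0.2613]
tool_rot: [0.0, 0.974, 0.226, -0.0]
contact_force: [-0.5, 0.2, 0.2]
gripper_width: 1.002
grasp_force: 0.0
[ 0.4490345  -0.18630726  0.26132868] [[0.898, 0.441, -0.0], [0.441, -0.898, -0.001], [-0.0, 0.0, -1.0]]
{'fx': 298.252, 'fy': 298.252, 'cx': 318.495, 'cy': 201.439, 'T': [[0.438, 0.853, 0.284, 0.521], [-0.899, 0.416, 0.137, -0.15], [-0.001, -0.316, 0.949, 0.405], [0.0, 0.0, 0.0, 1.0]]}
0.92 [387. 212.] [ 0.4337 -0.2953  0.025 ]
0.91 [236. 194.] [ 0.3681 -0.1016  0.025 ]
0.87 [321. 242.] [ 0.3547 -0.2347  0.025 ]
0.61 [291.  70.] [ 0.5389 -0.1052  0.025 ]
```

View pics/w1.png

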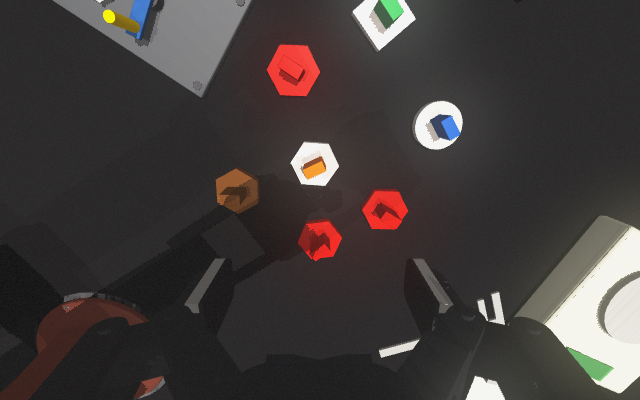

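The wrist view shows the orange-gripped white hexagon at (315,163), clear of red ones at (293,70), (320,240), (385,210) and the brown one at (237,190). Next I'll measure the bar from depth.

```bash
cat >> h.py <<'E'
def cloud(cam,im,d,T=None):
    c=camera_info(cam);T=np.array(c["T"]) if T is None else T
    v,u=np.mgrid[:400,:640]
    p=np.stack([(u-c["cx"])/c["fx"]*d,-(v-c["cy"])/c["fy"]*d,-d],-1)@T[:3,:3].T+T[:3,3]
    p[d<=0]=np.nan
    return p
def yaw():
    w,x,y,z=state()["tool_rot"]
    return np.degrees(np.arctan2(2*(x*y+w*z),1-2*(y*y+z*z)))
E
python3 - <<'E'
from h import *
for cam in("wrist","top"):
    im,d=grab_frame(cam);P=cloud(cam,im,d);h=cv2.cvtColor(im,cv2.COLOR_BGR2HSV)
    c=P[...,:2]-[.4485,-.186];near=np.hypot(c[...,0],c[...,1])<.045
    bar=near&(h[...,1]>120)&(h[...,2]>60)
    top=bar&(P[...,2]>.044)
    for n,m in(("bar",bar),("top",top)):
        q=P[m];print(cam,n,m.sum(),np.nanmin(q,0).round(4),np.nanmax(q,0).round(4))
        r=cv2.minAreaRect((q[:,:2]*1000).astype(np.float32));print(r)
    f=near&(P[...,2]>.006)&(P[...,2]<.02)&(h[...,1]<60)
    q=P[f];r=cv2.minEnclosingCircle((q[:,:2]*1000).astype(np.float32));print("foot",f.sum(),r,np.median(q[:,2]))
    # hex orientation by bar-axis: 6-fold fit
    hull=cv2.convexHull((q[:,:2]*1000).astype(np.float32))
    best=min((max(np.ptp(hull[:,0]@np.array([np.cos(a+k*np.pi/3),np.sin(a+k*np.pi/3)])) for k in range(3)),np.degrees(a)) for a in np.radians(np.arange(0,60,.5)));print(best)
print(yaw())
E
```

```text
wrist bar 334 [ 0.436  -0.1906  0.0157] [ 0.4628 -0.1655  0.0529]
((449.2069396972656, -178.21827697753906), (13.534964561462402, 26.031234741210938), 52.37144088745117)
wrist top 257 [ 0.436  -0.1906  0.0442] [ 0.4628 -0.1655  0.0529]
((449.1330871582031, -178.21463012695312), (13.450577735900879, 25.909835815429688), 52.37144088745117)
foot 1186 ((448.8852233886719, -178.52516174316406), 31.977333068847656) 0.013855075809083767
(np.float64(56.29371378886066), np.float64(22.0))
top bar 15387 [ 0.4037 -0.2308  0.0356] [ 0.4919 -0.1411  0.5851]
((447.0353698730469, -184.70895385742188), (89.15972137451172, 72.87190246582031), 58.36063003540039)
top top 15383 [ 0.4037 -0.2308  0.047 ] [ 0.4919 -0.1411  0.5851]
((447.0353698730469, -184.70895385742188), (89.15972137451172, 72.87190246582031), 58.36063003540039)
foot 349 ((451.1142272949219, -178.3544921875), 31.33907127380371) 0.013247333544161966
(np.float64(56.42385746660807), np.float64(20.0))
25.974906334619668
```

```bash
python3 -m handwheel '[[[0,0.004,-0.016,0,0,-7.1],[0,0.004,-0.016,0,0,-7.1],[0,0,-0.016,0,0,-7.1],[0,0,-0.016,0,0,-7.1],[0,0,-0.016,0,0,-7.1],[0,0,-0.016,0,0,-7.1],[0,0,-0.016,0,0,-7.1],[0,0,-0.016,0,0,-7.1],[0,0,-0.016,0,0,-7],[0,0,-0.016,0,0,0],[0,0,0,0,0,0],[0,0,0,0,0,0],[0,0,0,0,0,0]]]' 0.6
python3 - <<'E'
from h import *
print(yaw(),state()["joint_pos"].round(2))
im,d=grab_frame("wrist");P=cloud("wrist",im,d);h=cv2.cvtColor(im,cv2.COLOR_BGR2HSV)
cv2.imwrite("pics/w2.png",im)
c=P[...,:2]-[.449,-.178];near=np.hypot(c[...,0],c[...,1])<.04
q=P[near&(h[...,1]>120)&(h[...,2]>60)&(P[...,2]>.044)&(P[...,2]<.06)]
print(len(q),cv2.minAreaRect((q[:,:2]*1000).astype(np.float32)))
E
```

```text
time: 3.17
tool_pos: [0.4494, -0.1791, 0.1022]
tool_rot: [0.0, 0.946, -0.323, 0.001]
contact_force: [-0.1, -0.4, 0.0]
gripper_width: 0.599
grasp_force: 0.0
-37.73658710654743 [-0.53 -0.18  2.05 -0.    1.26  1.7 ]
728 ((449.85784912109375, -179.02688598632812), (13.622505187988281, 26.01531219482422), 51.8165168762207)
```

```bash
python3 -m handwheel '[[[0,0,-0.02,0,0,0],[0,0,-0.02,0,0,0],[0,0,-0.02,0,0,0],[0,0,-0.015,0,0,0],[0,0,-0.006,0,0,0],[0,0,0,0,0,0],[0,0,0,0,0,0]]]' && python3 -m handwheel '[[[0,0,0,0,0,0],[0,0,0,0,0,0],[0,0,0,0,0,0],[0,0,0,0,0,0],[0,0,0,0,0,0],[0,0,0,0,0,0],[0,0,0,0,0,0],[0,0,0,0,0,0]]]' 0
```

```text
time: 3.8
tool_pos: [0.4498, -0.1787, 0.0214]
tool_rot: [0.0, 0.946, -0.323, 0.001]
contact_force: [0.0, -0.4, 0.6]
gripper_width: 0.601
grasp_force: 0.0
time: 4.47
tool_pos: [0.4501, -0.1788, 0.0217]
tool_rot: [0.0, 0.946, -0.323, 0.001]
contact_force: [-0.6, -0.1, 5.8]
gripper_width: 0.149
grasp_force: 60.4
```

```bash
python3 -m handwheel '[[[0,0,0.01,0,0,0],[0,0,0.02,0,0,0],[0,0,0.03,0,0,0],[0,0,0.03,0,0,0],[0,0,0.03,0,0,0],[0,0,0.03,0,0,0],[0,0.031,0,0,0,3.25],[0,0.031,0,0,0,3.25],[0,0.031,0,0,0,3.25],[0,0.031,0,0,0,3.25],[0,0.031,0,0,0,3.25],[0,0.031,0,0,0,3.25],[0,0.031,0,0,0,3.25],[0,0.031,0,0,0,3.25],[0,0.031,0,0,0,3.25],[0,0.031,0,0,0,3.25],[0,0,0,0,0,0],[0,0,0,0,0,0],[0,0,0,0,0,0]]]' 0
python3 - <<'E'
from h import *
print(yaw(),state()["joint_pos"].round(2))
im,d=grab_frame("wrist");P=cloud("wrist",im,d)
cv2.imwrite("pics/w3.png",im);np.savez("w3.npz",im=im,d=d,P=P)
for n,z in(("pocket",.021),("nest",0),("pivot",.033),("clip_pin",.06)):
    for r in pinpoint("wrist",n)[:2]: print(n,round(r["conf"],2),np.round(r["position"]),at_z("wrist",r["position"],z).round(4))
E
```

```text
time: 6.05
tool_pos: [0.4485, 0.1315, 0.1699]
tool_rot: [0.0, 0.999, -0.045, -0.001]
contact_force: [-0.1, 0.1, -2.2]
gripper_width: 0.156
grasp_force: 59.7
-5.186242795751342 [ 0.13 -0.29  2.03 -0.    1.4   1.79]
pocket 0.65 [309.  84.] [0.5451 0.1319 0.021 ]
pocket 0.44 [318. 261.] [0.3633 0.1403 0.021 ]
nest 0.97 [309.  83.] [0.548  0.1324 0.    ]
pivot 0.58 [384.  84.] [0.5388 0.0658 0.033 ]
clip_pin 0.6 [392. 126.] [0.5048 0.0663 0.06  ]
```

View pics/w3.png

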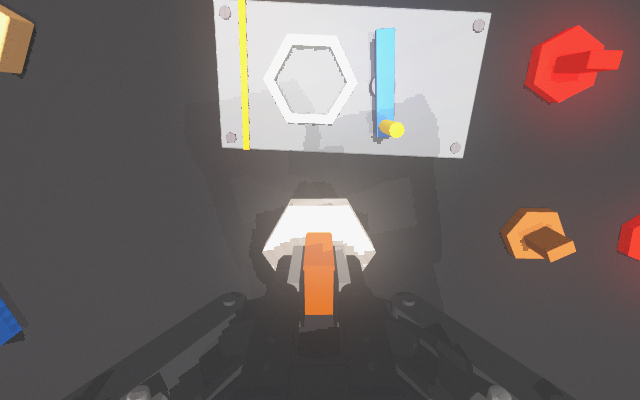

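The collar is clear at (311,80), with the blue clip nearly open to its right and the pin at (394,129). The carrier is held straight, with its front flat at row 200. I'll now measure collar and held foot in the same frame, so calibration errors partly cancel.

```bash
cat >> h.py <<'E'
from scipy.optimize import least_squares
def hexfit(q,c0,a0,R,n=6):
    """q: outline points (mm); fit centre and angle of hexagon of inradius R"""
    k=np.arange(6)*np.pi/3
    def f(p):
        N=np.stack([np.cos(p[2]+k),np.sin(p[2]+k)]);return ((q-p[:2])@N).max(1)-R
    r=least_squares(f,[*c0,a0],loss="soft_l1",x_scale=[1,1,.02],f_scale=.7)
    return r.x[:2],np.degrees(r.x[2]),np.sqrt(np.mean(r.fun**2))
E
python3 - <<'E'
from h import *
w=np.load("w3.npz");im,P=w["im"],w["P"]
T=np.array(camera_info("wrist")["T"]);
def edge(m,z):  # mask contours projected onto plane z
    cs,_=cv2.findContours(m.astype(np.uint8),cv2.RETR_CCOMP,cv2.CHAIN_APPROX_NONE)
    return [np.array([at_z("wrist",p,z)[:2]*1000 for p in c[:,0]]) for c in sorted(cs,key=len)[::-1][:2]]
zz=P[...,2]
c=P[...,:2]-[.546,.132];near=np.hypot(c[...,0],c[...,1])<.048
print("plate z",np.nanmedian(zz[near&(zz<.016)]),"rim z",np.nanmedian(zz[near&(zz>.017)]))
m=near&(zz>.0168)&(zz<.03)
for e in edge(m,.021):
    Rr=np.median(np.hypot(*(e-e.mean(0)).T));R0=37 if Rr>34 else 29
    print("collar",len(e),e.mean(0),Rr,hexfit(e,e.mean(0),np.radians(-5),R0))
h=cv2.cvtColor(im,cv2.COLOR_BGR2HSV)
c=P[...,:2]-[.4485,.1315];near=np.hypot(c[...,0],c[...,1])<.04
f=near&(zz>.14)&(zz<.19)&(h[...,1]<60)
print("foot z",np.nanmedian(zz[f]));zf=.163
v,u=np.nonzero(f); print(u.min(),u.max(),v.min(),v.max())
q=P[f&(zz>.158)]*1000; print(q[:,2].min(),q[:,2].max())
hull=cv2.convexHull(q[:,:2].astype(np.float32))[:,0]; fr=hull[hull[:,0]>449]; print(fr.round(1).tolist())
# boundary points of mask on the front
e=edge(f,np.nanmedian(q[:,2])/1000)[0];e=e[e[:,0]>452]; print("foot fit",hexfit(e,[448,131],np.radians(-5),28))
b=P[near&(h[...,1]>120)&(h[...,2]>100)&(zz>.19)];print(len(b),cv2.minAreaRect((b[:,:2]*1000).astype(np.float32)),np.median(b[:,2]))
# plate yaw
r=np.array([at_z("wrist",p,.012) for p in((216,2),(490,13),(463,157),(222,148))]);print(r.round(4))
E
```

```text
plate z 0.013032612926534709 rim z 0.021981866105523884
collar 268 [550.07292627 130.64023057] 38.35035941546246 (array([548.71612827, 130.76093875]), np.float64(-7.627864691519122), np.float64(0.3346923348749347))
collar 208 [548.93913031 130.50952945] 30.151401731068752 (array([548.33119293, 130.65542904]), np.float64(-7.483203652405602), np.float64(0.25353315953961697))
foot z 0.16213031027564523
262 375 199 271
158.01596418032426 189.99955433152206
[[478.3999938964844, 145.0], [478.1000061035156, 145.89999389648438], [477.6000061035156, 146.3000030517578], [477.1000061035156, 146.6999969482422], [470.5, 151.39999389648438], [469.79998779296875, 152.0], [458.70001220703125, 159.8000030517578], [453.0, 163.8000030517578], [452.1000061035156, 164.39999389648438], [451.1000061035156, 164.5], [452.3999938964844, 103.30000305175781], [473.20001220703125, 112.9000015258789], [473.8999938964844, 113.19999694824219], [475.29998779296875, 114.0999984741211], [476.0, 116.69999694824219]]
foot fit (array([451.08883179, 131.98574832]), np.float64(-4.658622256971148), np.float64(9.193805201503976))
1728 ((449.1767578125, 132.37841796875), (13.826498031616211, 27.075902938842773), 85.16169738769531) 0.19901210951637383
[[ 0.6203  0.2062  0.012 ]
 [ 0.5895 -0.0324  0.012 ]
 [ 0.4631 -0.0163  0.012 ]
 [ 0.4949  0.2257  0.012 ]]
```

```bash
python3 -m handwheel '[[[0.025,-0.0005,-0.01,0,0,-1],[0.025,-0.0005,-0.01,0,0,-1],[0.025,-0.0005,-0.02,0,0,-0.65],[0.0242,-0.0004,-0.02,0,0,0],[0,0,-0.03,0,0,0],[0,0,-0.02,0,0,0],[0,0,-0.01,0,0,0],[0,0,0,0,0,0],[0,0,0,0,0,0],[0,0,0,0,0,0],[0,0,0,0,0,0]]]' 0
python3 - <<'E'
from h import *
print(yaw())
for c in("side","wrist"):
    im,d=grab_frame(c);cv2.imwrite(f"pics/{c}4.png",im)
    if c=="side":cv2.imwrite("pics/s4.png",cv2.resize(im[200:330,180:340],None,fx=4,fy=4,interpolation=2))
E
```

```text
time: 7.22
tool_pos: [0.5498, 0.13, 0.0526]
tool_rot: [-0.0, 0.998, -0.068, 0.002]
contact_force: [1.1, -0.7, -1.7]
gripper_width: 0.155
grasp_force: 59.7
-7.839185148791084
```

View pics/wrist4.png

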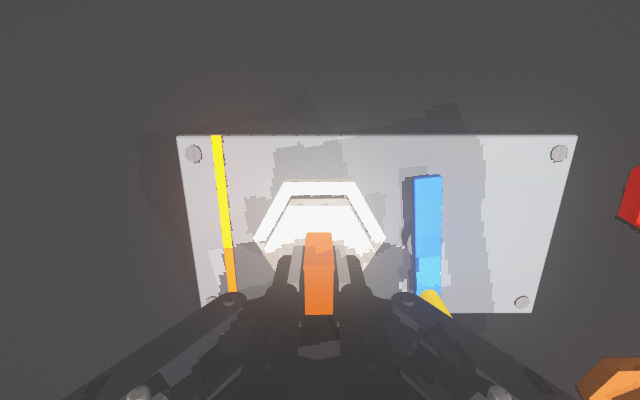

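View pics/s4.png

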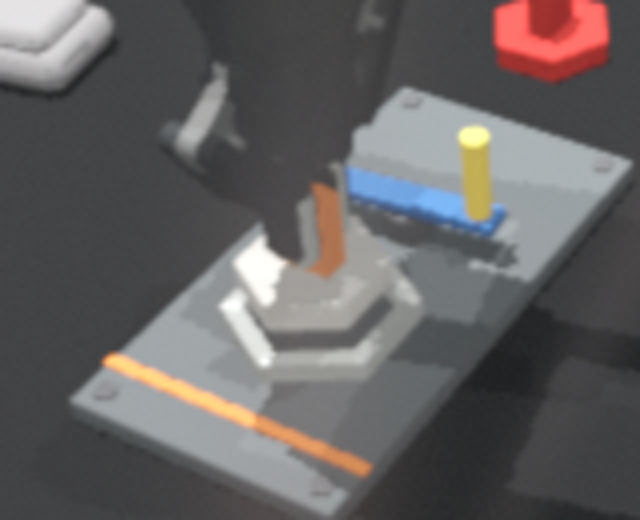

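The wrist view shows the foot hovering over the collar: collar front edge at about row 181, foot front flat at about row 205, nearly symmetric in columns. The side view agrees. One close measurement of foot against collar next.

```bash
python3 - <<'E'
from h import *
print(state()["tool_pos"])
im,d=grab_frame("wrist");P=cloud("wrist",im,d);z=P[...,2];h=cv2.cvtColor(im,cv2.COLOR_BGR2HSV)
c=P[...,:2]-[.5485,.1307];near=(np.hypot(c[...,0],c[...,1])<.047)&(h[...,1]<60)
n=np.array([np.cos(np.radians(-7.5)),np.sin(np.radians(-7.5))])
def flats(m,zz,R,what):
    p=P[m]*1000
    print(what,len(p),"z",np.median(p[:,2]).round(1))
    out=[];A=[]
    for k in(0,60,-60):
        a=np.radians(-7.5+k);N=np.array([np.cos(a),np.sin(a)]);t=np.array([-N[1],N[0]])
        q=p[:,:2]-[548.5,130.7]
        # per tangential bin, outermost
        s=q@t;o=[]
        for b in np.arange(-13,13,2):
            w=(s>=b)&(s<b+2)
            if w.sum()>2:o.append((b+1,np.percentile(q[w]@N,97)))
        o=np.array(o)
        if len(o)>3:
            f=np.polyfit(o[:,0],o[:,1],1);print(k,len(o),"offset",(np.median(o[:,1])-R).round(2),"slope deg",np.degrees(f[0]).round(2));A.append((*N,np.median(o[:,1])-R))
    A=np.array(A);print(" centre shift",np.linalg.lstsq(A[:,:2],A[:,2],rcond=None)[0].round(2)) if len(A)>1 else 0
flats(near&(z>.018)&(z<.025),.021,37,"collar")
flats(near&(z>.040)&(z<.048),.044,28,"foot")
b=P[(np.hypot(c[...,0],c[...,1])<.03)&(h[...,1]>120)&(h[...,2]>100)&(z>.072)]*1000
print(cv2.minAreaRect(b[:,:2].astype(np.float32)))
E
```

```text
[0.54946417 0.13006732 0.05218649]
collar 2621 z 21.6
0 13 offset -0.82 slope deg 0.12
60 13 offset -0.23 slope deg 0.27
-60 13 offset -1.27 slope deg -0.18
 centre shift [-0.96  0.73]
foot 3969 z 44.0
0 13 offset 0.71 slope deg 0.01
60 13 offset 0.82 slope deg 2.36
-60 13 offset -0.74 slope deg -1.06
 centre shift [0.62 0.83]
((549.6199340820312, 131.09872436523438), (13.870361328125, 26.805322647094727), 83.5880126953125)
```

```bash
python3 -m handwheel '[[[-0.0015,0,-0.004,0,0,0],[0,0,-0.002,0,0,0],[0,0,0,0,0,0],[0,0,0,0,0,0]]]'; python3 -m handwheel '[[[0,0,-0.001,0,0,0],[0,0,-0.001,0,0,0],[0,0,-0.001,0,0,0],[0,0,0,0,0,0],[0,0,0,0,0,0]]]'
```

```text
time: 7.7
tool_pos: [0.5464, 0.1299, 0.0438]
tool_rot: [0.0, 0.998, -0.068, -0.0]
contact_force: [-0.0, 0.0, -2.8]
gripper_width: 0.154
grasp_force: 59.7
time: 8.12
tool_pos: [0.547, 0.1299, 0.0413]
tool_rot: [-0.0, 0.998, -0.068, 0.0]
contact_force: [-0.1, 1.2, -2.6]
gripper_width: 0.152
grasp_force: 59.7
```

```bash
python3 -m handwheel '[[[0,0,-0.001,0,0,0],[0,0,0,0,0,0],[0,0,0,0,0,0],[0,0,0,0,0,0]]]'; python3 -m handwheel '[[[0,0,-0.001,0,0,0],[0,0,0,0,0,0],[0,0,0,0,0,0],[0,0,0,0,0,0]]]'
```

```text
time: 8.45
tool_pos: [0.547, 0.1299, 0.0403]
tool_rot: [-0.0, 0.998, -0.068, 0.0]
contact_force: [0.5, -0.1, -1.6]
gripper_width: 0.15
grasp_force: 59.7
time: 8.78
tool_pos: [0.5469, 0.1299, 0.0394]
tool_rot: [-0.0, 0.998, -0.068, 0.0]
contact_force: [1.6, 0.3, -1.9]
gripper_width: 0.156
grasp_force: 59.7
```

```bash
python3 -m handwheel '[[[0,0,-0.001,0,0,0],[0,0,0,0,0,0],[0,0,0,0,0,0],[0,0,-0.001,0,0,0],[0,0,0,0,0,0],[0,0,0,0,0,0]]]'; python3 -m handwheel '[[[0,0,-0.001,0,0,0],[0,0,0,0,0,0],[0,0,0,0,0,0]]]'
```

```text
time: 9.28
tool_pos: [0.5469, 0.1299, 0.0373]
tool_rot: [-0.0, 0.998, -0.068, 0.0]
contact_force: [1.8, 0.3, -2.9]
gripper_width: 0.154
grasp_force: 59.8
time: 9.53
tool_pos: [0.5469, 0.1299, 0.0363]
tool_rot: [-0.0, 0.998, -0.068, 0.0]
contact_force: [2.3, 0.4, -1.8]
gripper_width: 0.148
grasp_force: 59.8
```

```bash
python3 -m handwheel '[[[0.0003,0,-0.001,0,0,0],[0,0,0,0,0,0],[0,0,0,0,0,0]]]'; python3 -m handwheel '[[[0,0,-0.001,0,0,0],[0,0,0,0,0,0],[0,0,0,0,0,0]]]';python3 -m handwheel '[[[0,0,-0.0005,0,0,0],[0,0,0,0,0,0],[0,0,0,0,0,0]]]'
```

```text
time: 9.78
tool_pos: [0.547, 0.1299, 0.0351]
tool_rot: [0.0, 0.998, -0.068, -0.0]
contact_force: [0.9, -0.5, -2.5]
gripper_width: 0.151
grasp_force: 59.8
time: 10.03
tool_pos: [0.547, 0.1299, 0.0342]
tool_rot: [0.0, 0.998, -0.068, -0.0]
contact_force: [1.9, -0.8, -2.5]
gripper_width: 0.154
grasp_force: 59.8
time: 10.28
tool_pos: [0.547, 0.1299, 0.0338]
tool_rot: [0.0, 0.998, -0.068, -0.0]
contact_force: [1.1, -0.5, -1.1]
gripper_width: 0.154
grasp_force: 60.0
```

```bash
python3 -m handwheel '[[[0,0,-0.0005,0,0,0],[0,0,0,0,0,0],[0,0,0,0,0,0]]]';python3 -m handwheel '[[[0,0,-0.0005,0,0,0],[0,0,0,0,0,0],[0,0,0,0,0,0]]]'
python3 - <<'E'
from h import *
for c,b in(("wrist",.03),("side",.03)):
    im,d=grab_frame(c);P=cloud(c,im,d);z=P[...,2];h=cv2.cvtColor(im,cv2.COLOR_BGR2HSV);D=np.hypot(P[...,0]-.5485,P[...,1]-.1307)
    m=(h[...,1]<60)
    print(c,"foot z",np.nanmedian(z[m&(D<.027)&(z<.035)&(z>.018)]),"rim z",np.nanmedian(z[m&(D>.034)&(D<.037)&(z>.017)&(z<.03)]),"plate",np.nanmedian(z[(D>.045)&(D<.06)&(z<.02)]))
E
```

```text
time: 10.53
tool_pos: [0.547, 0.1299, 0.0337]
tool_rot: [0.0, 0.998, -0.068, -0.0]
contact_force: [-2.6, 0.3, 5.0]
gripper_width: 0.158
grasp_force: 60.6
time: 10.78
tool_pos: [0.547, 0.1299, 0.0338]
tool_rot: [0.0, 0.998, -0.068, -0.0]
contact_force: [-5.3, -0.4, 7.4]
gripper_width: 0.154
grasp_force: 61.3
wrist foot z 0.025927376350786818 rim z 0.021906482554280876 plate 0.012969762424049402
side foot z 0.024145791964768848 rim z 0.019959534729559247 plate 0.011279980701339287
```

Home: the foot stands 4 mm proud of the rim and 13 mm above the plate, with floor contact at the expected height. Releasing and lifting.

```bash
python3 -m handwheel '[[[0,0,0.0005,0,0,0],[0,0,0,0,0,0],[0,0,0,0,0,0]]]' 0; python3 -m handwheel '[[[0,0,0,0,0,0],[0,0,0,0,0,0],[0,0,0,0,0,0],[0,0,0,0,0,0],[0,0,0,0,0,0],[0,0,0,0,0,0]]]' 0.5;  python3 -m handwheel '[[[0,0,0.003,0,0,0],[0,0,0.01,0,0,0],[0,0,0.02,0,0,0],[0,0,0.03,0,0,0],[0,0,0.03,0,0,0],[-0.03,0,0.03,0,0,0],[-0.03,0,0,0,0,0],[-0.03,0,0,0,0,0],[0,0,0,0,0,0],[0,0,0,0,0,0],[0,0,0,0,0,0]]]' 0.5
python3 - <<'E'
from h import *
print(yaw())
im,d=grab_frame("wrist");P=cloud("wrist",im,d);cv2.imwrite("pics/w5.png",im);z=P[...,2];h=cv2.cvtColor(im,cv2.COLOR_BGR2HSV);D=np.hypot(P[...,0]-.5485,P[...,1]-.1307)
m=(h[...,1]<60)&(D<.028)&(z<.035)&(z>.015);q=P[m];A=np.c_[q[:,:2]-q[:,:2].mean(0),np.ones(len(q))]
print("foot z",np.median(q[:,2]),"tilt",np.linalg.lstsq(A,q[:,2],rcond=None)[0],"rim z",np.nanmedian(z[(D>.034)&(D<.037)&(z>.017)&(z<.03)]))
for r in pinpoint("wrist","clip_pin")[:2]: print(r["conf"],r["position"],at_z("wrist",r["position"],.06))
for r in pinpoint("wrist","pivot")[:2]: print(r["conf"],r["position"],at_z("wrist",r["position"],.033))
y=P[(h[...,1]>120)&(abs(h[...,0].astype(int)-29)<6)&(np.hypot(P[...,0]-.5,P[...,1]-.07)<.05)&(z>.05)]
print("pin",len(y),np.median(y,0),y.max(0),"top",y[y[:,2]>.072].mean(0))
b=P[(h[...,1]>100)&(abs(h[...,0].astype(int)-105)<12)&(np.hypot(P[...,0]-.54,P[...,1]-.065)<.07)&(z>.028)&(z<.04)]
print("arm",cv2.minAreaRect((b[:,:2]*1000).astype(np.float32)))
E
```

```text
time: 11.13
tool_pos: [0.547, 0.1299, 0.0337]
tool_rot: [0.0, 0.998, -0.068, -0.0]
contact_force: [-3.6, -0.4, 5.4]
gripper_width: 0.153
grasp_force: 60.8
time: 11.63
tool_pos: [0.5471, 0.1299, 0.0332]
tool_rot: [-0.0, 0.998, -0.068, -0.0]
contact_force: [-0.1, 0.0, -0.5]
gripper_width: 0.501
grasp_force: 0.0
time: 12.55
tool_pos: [0.4583, 0.13, 0.1567]
tool_rot: [-0.0, 0.998, -0.068, 0.001]
contact_force: [-0.5, -0.4, 0.6]
gripper_width: 0.499
grasp_force: 0.0
-7.836238877170134
foot z 0.025771088200505776 tilt [-0.0013669   0.00020175  0.02574871] rim z 0.02178086377866223
0.66 [392.0, 137.9] [0.50409211 0.06632783 0.06      ]
0.62 [382.0, 92.8] [0.53864006 0.06637137 0.033     ]
pin 225 [0.50411743 0.06744592 0.07566859] [0.50925241 0.0728238  0.07756979] top [0.50342979 0.06736501 0.07574495]
arm ((537.8406982421875, 66.30665588378906), (16.02123260498047, 88.0125503540039), 88.69400024414062)
```

View pics/w5.png

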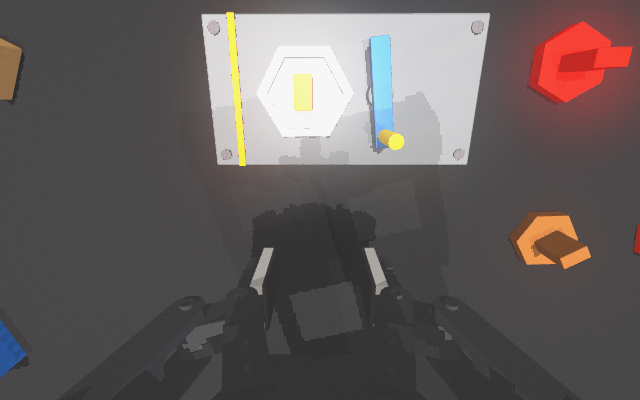

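The carrier stands released, flat and home, at (303,92). The clip arm is at (380,92) and its pin at (396,140). Pivot is about (0.5385,0.066), the pin is at world angle 178°, and the stop is near 264°. I'll cage the pin with the fingers.

```bash
python3 -m handwheel '[[[0.015,-0.021,0,0,0,3],[0.015,-0.021,0,0,0,3],[0.0153,-0.0208,0,0,0,0],[0,0,0,0,0,0],[0,0,0,0,0,0],[0,0,-0.02,0,0,0],[0,0,-0.03,0,0,0],[0,0,-0.02,0,0,0]]]' 0.4
python3 - <<'E'
from h import *
print(state()["tool_pos"],yaw())
a=np.radians(178+6*np.arange(17));p=35*np.c_[np.cos(a),np.sin(a)];print(np.diff(p,axis=0).round(1).tolist())
E
```

```text
time: 13.37
tool_pos: [0.5022, 0.0678, 0.084]
tool_rot: [-0.0, 1.0, -0.016, -0.001]
contact_force: [-0.4, 0.3, -0.8]
gripper_width: 0.398
grasp_force: 0.0
[0.50224149 0.06782716 0.08401346] -1.8077503773721297
[[0.1, -3.7], [0.4, -3.6], [0.8, -3.6], [1.2, -3.5], [1.5, -3.3], [1.9, -3.1], [2.2, -2.9], [2.5, -2.7], [2.8, -2.4], [3.0, -2.1], [3.2, -1.8], [3.4, -1.4], [3.5, -1.1], [3.6, -0.7], [3.6, -0.3], [3.7, 0.1]]
```

```bash
python3 -m handwheel '[[[0.001,0,-0.02,0,0,0],[0,0,-0.014,0,0,0],[0,0,0,0,0,0],[0,0,0,0,0,0]]]' 0.4; python3 -m handwheel '[[[0,0,0,0,0,0],[0,0,0,0,0,0],[0,0,0,0,0,0]]]' 0.22
```

```text
time: 13.7
tool_pos: [0.503, 0.0677, 0.0509]
tool_rot: [-0.0, 1.0, -0.016, -0.001]
contact_force: [0.4, 0.0, 0.6]
gripper_width: 0.401
grasp_force: 0.0
time: 13.95
tool_pos: [0.505, 0.0673, 0.0533]
tool_rot: [-0.0, 1.0, -0.016, 0.001]
contact_force: [-0.2, -0.7, -0.1]
gripper_width: 0.219
grasp_force: 0.0
```

```bash
python3 -m handwheel '[[[0.0001,-0.0037,0,0,0,6],[0.0004,-0.0036,0,0,0,6],[0.0008,-0.0036,0,0,0,6],[0.0012,-0.0035,0,0,0,6],[0.0015,-0.0033,0,0,0,6],[0.0019,-0.0031,0,0,0,6],[0.0022,-0.0029,0,0,0,6],[0,0,0,0,0,0],[0,0,0,0,0,0]]]' 0.22; python3 -m handwheel '[[[0.0025,-0.0027,0,0,0,6],[0.0028,-0.0024,0,0,0,6],[0.0030,-0.0021,0,0,0,6],[0.0032,-0.0018,0,0,0,6],[0.0034,-0.0014,0,0,0,6],[0.0035,-0.0011,0,0,0,6],[0,0,0,0,0,0],[0,0,0,0,0,0]]]' 0.22
python3 - <<'E'
from h import *
im,d=grab_frame("wrist");P=cloud("wrist",im,d);cv2.imwrite("pics/w6.png",im)
def arm(cam,P,im):
    h=cv2.cvtColor(im,cv2.COLOR_BGR2HSV);z=P[...,2]
    m=(h[...,1]>100)&(abs(h[...,0].astype(int)-105)<12)&(np.hypot(P[...,0]-.54,P[...,1]-.065)<.07)&(z>.026)&(z<.04)
    b=P[m];print(cam,m.sum(),cv2.minAreaRect((b[:,:2]*1000).astype(np.float32)))
arm("wrist",P,im)
im,d=grab_frame("side");arm("side",cloud("side",im,d),im);cv2.imwrite("pics/s6.png",cv2.resize(im[200:330,180:340],None,fx=4,fy=4,interpolation=2))
print(yaw())
E
```

```text
time: 14.7
tool_pos: [0.5126, 0.0433, 0.0525]
tool_rot: [0.0, 0.94, 0.342, 0.001]
contact_force: [-0.2, 0.7, -0.0]
gripper_width: 0.218
grasp_force: 0.0
time: 15.37
tool_pos: [0.5307, 0.0319, 0.052]
tool_rot: [0.0, 0.788, 0.615, 0.0]
contact_force: [-0.3, -0.4, 0.2]
gripper_width: 0.22
grasp_force: 0.0
wrist 3720 ((537.8755493164062, 66.27410888671875), (87.40689086914062, 15.878975868225098), 71.25106811523438)
side 228 ((535.3992919921875, 62.65214538574219), (78.94325256347656, 17.0127010345459), 72.18151092529297)
76.0070556300996
```

View pics/s6.png

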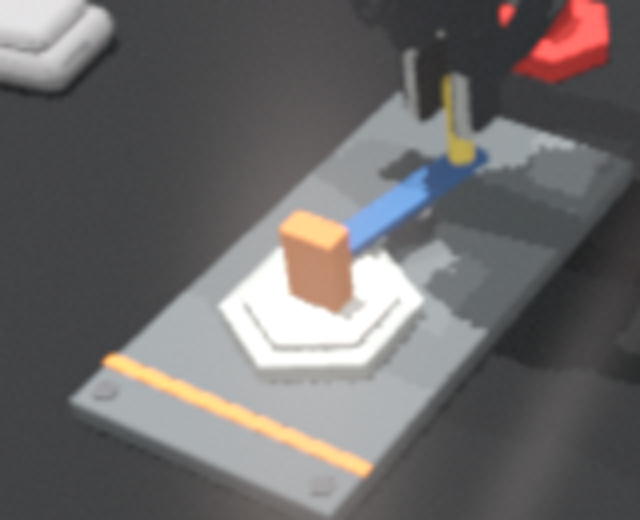

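The clip's nose already lies over the foot's edge, with its pin between the fingers. The arm is at 71° and its stop near 84°. Continuing gently to the stop.

```bash
python3 -m handwheel '[[[0.0035,-0.0006,0,0,0,5],[0.003,-0.0003,0,0,0,4],[0.001,0,0,0,0,0],[0,0,0,0,0,0],[0,0,0,0,0,0]]]' 0.22; python3 -m handwheel '[[[0.001,0,0,0,0,0],[0,0,0,0,0,0],[0,0,0,0,0,0]]]';python3 -m handwheel '[[[0.001,0,0,0,0,0],[0,0,0,0,0,0],[0,0,0,0,0,0]]]'; python3 - <<'E'
from h import *
im,d=grab_frame("wrist");P=cloud("wrist",im,d);h=cv2.cvtColor(im,cv2.COLOR_BGR2HSV);z=P[...,2]
m=(h[...,1]>100)&(abs(h[...,0].astype(int)-105)<12)&(np.hypot(P[...,0]-.54,P[...,1]-.065)<.07)&(z>.026)&(z<.04)
print(m.sum(),cv2.minAreaRect((P[m][:,:2]*1000).astype(np.float32)))
E
```

```text
time: 15.88
tool_pos: [0.5377, 0.031, 0.0516]
tool_rot: [-0.0, 0.737, 0.676, -0.0]
contact_force: [-2.3, -0.8, 0.5]
gripper_width: 0.217
grasp_force: 0.7
time: 16.13
tool_pos: [0.5385, 0.031, 0.0516]
tool_rot: [-0.0, 0.737, 0.676, -0.0]
contact_force: [-3.4, -1.0, 1.5]
gripper_width: 0.218
grasp_force: 1.6
time: 16.38
tool_pos: [0.5386, 0.0309, 0.0514]
tool_rot: [-0.001, 0.736, 0.677, -0.002]
contact_force: [-6.5, -2.4, 4.1]
gripper_width: 0.219
grasp_force: 3.3
3740 ((538.0908203125, 65.9049072265625), (87.79036712646484, 15.606093406677246), 83.9920654296875)
```

The clip is at its stop: 84°, with force rising and no motion. Backing off, opening, and lifting clear.

```bash
python3 -m handwheel '[[[-0.003,0,0,0,0,0],[-0.002,0,0,0,0,0],[0,0,0,0,0,0]]]' 0.35; python3 -m handwheel '[[[0,0,0.01,0,0,0],[0,0,0.03,0,0,0],[0,0,0.03,0,0,0],[0,0,0.03,0,0,0],[-0.03,-0.03,0.02,0,0,0],[-0.03,-0.03,0,0,0,0],[-0.02,-0.02,0,0,0,0],[0,0,0,0,0,0],[0,0,0,0,0,0]]]'
python3 - <<'E'
from h import *
for c in("wrist","top"):
    im,d=grab_frame(c);P=cloud(c,im,d);h=cv2.cvtColor(im,cv2.COLOR_BGR2HSV);z=P[...,2]
    cv2.imwrite(f"pics/{c}7.png",im)
    m=(h[...,1]>100)&(abs(h[...,0].astype(int)-105)<12)&(np.hypot(P[...,0]-.54,P[...,1]-.065)<.07)&(z>.026)&(z<.04)
    if m.sum()>20: print(c,m.sum(),cv2.minAreaRect((P[m][:,:2]*1000).astype(np.float32)))
    D=np.hypot(P[...,0]-.5485,P[...,1]-.1307);q=P[(h[...,1]<60)&(D<.027)&(z<.035)&(z>.015)]
    print("foot z",np.median(q[:,2]),"rim",np.nanmedian(z[(D>.034)&(D<.037)&(z>.017)&(z<.025)]))
E
```

```text
time: 16.68
tool_pos: [0.5352, 0.0312, 0.052]
tool_rot: [0.0, 0.736, 0.677, 0.001]
contact_force: [0.0, 0.5, -0.5]
gripper_width: 0.351
grasp_force: 0.0
time: 17.43
tool_pos: [0.4589, -0.0458, 0.1707]
tool_rot: [0.001, 0.737, 0.676, 0.001]
contact_force: [-0.8, -0.0, 0.3]
gripper_width: 0.351
grasp_force: 0.0
wrist 767 ((536.6307373046875, 55.63866424560547), (66.22576904296875, 15.65071964263916), 83.86701202392578)
foot z 0.02627004160702462 rim 0.02156337399497088
top 56 ((541.953369140625, 99.86771392822266), (14.413887977600098, 13.858983993530273), 86.6880111694336)
foot z 0.025578586424599203 rim 0.021364335317161087
```

View pics/wrist7.png

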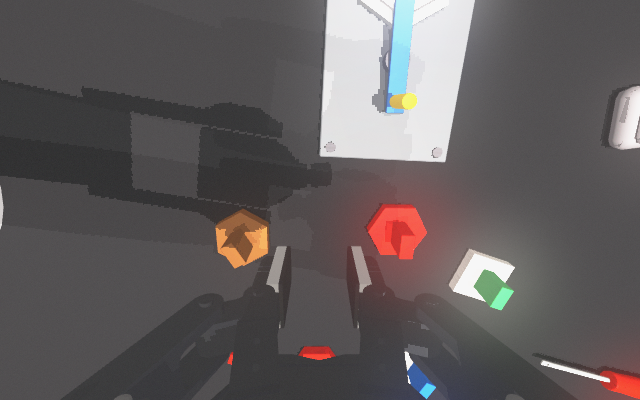

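The clip (arm at (402,50), pin at (403,101)) lies at its stop at 84°, its nose over the foot. The foot is still 4 mm proud of the rim, and the gripper is clear.

```bash
python3 -c "
from plant import *
print(job_done())"
```

```text
the job is handed in; nothing more can be done
None
```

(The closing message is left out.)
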